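# Clip the hanging cup onto the rail by its snap hook

### The arm

A 6-joint arm with a two-finger parallel gripper is mounted at the origin on a cart in front of the work surface, level with it; the furniture and walls round the work are solid. World frame = base frame: x ahead of the robot, y to its left, z up, the work surface at z = 0. Lengths are in m, angles in rad, forces in N, time in s.
With the tool pointing down it reaches from about 0.3 to 0.875 m from the base axis. Payload 6.4 kg.
Tool frame: the origin (TCP) lies between the finger pads, 19 mm behind the fingertips; this is the grasp point; z points along the fingers, y is the line along which they close (so a half turn about z gives the same grasp; the last joint's range is limited). The gripper opens to 88 mm and grips with 3 to 60 N. Pads are 18 mm wide; open, the fingers measure 123 mm over their backs; the gripper's body (75 mm by 187 mm) begins 45 mm behind the grasp point.
Start: joints at [1.038, 0.181, 1.607, -0, 1.354, -0.206], TCP at [0.185, 0.545, 0.257] pointing down, gripper open.
Joint ranges: [-2.99, 2.99], [-0.89, 2.07], [0.3, 2.58], [-1.14, 4.28], [0, 2.63], [-3.12, 3.12]. Speed limits (rad/s): [2.57, 2.57, 3.01, 3.14, 3.14, 3.14].

### API

Orientations are given as [roll, pitch, yaw] about the fixed x, y, z axes, in that order (R = Rz(yaw) Ry(pitch) Rx(roll)).
In Python, from bench import ctrl gives the robot as it stands.
- The arm moves only by the tool servo_tool, never from a script. Its arguments are lists of equal length, an entry for each row: "rot": the turn, a rotation vector about the world's x, y, z in rad, a list of three; "delta_pos": the shift along the world's x, y, z in cm, a list of three; "grip": the closure, from -1 (fully open) to 1 (shut), so that 0 is half open. A call has 1 to 8 rows; each row is the pose to reach, as a shift and turn from the pose commanded when the call began; what a row does not reach only later rows make up. A row lasts 1/12 s, in which the tool goes at most 41.7 mm and 7.16 degrees, less where a joint would pass 70% of its speed; a pose out of reach is approached as far as the arm can. A call with a gripper value outside its range is refused whole. The fingers move at their own pace and stop on an object; "newtons" is the grip in N (left out, the last holds). Time passes only in rows, so rows that repeat a pose let the fingers close. It gives the time, the measured TCP pose, the force, the opening and the grip force at its end, in the units of the state.
- ctrl.read_state(): the state, without advancing time (a new reading comes with each control period).
- ctrl.get_image(name): name is "side" or "top"; returns the picture (384x512x3 uint8, red, green, blue); there is no depth.
- ctrl.camera_params(name): a dict with "vfov" (degrees; the focal length in pixels is half the picture's height over the tangent of half this angle, whatever the lens; pixels are square), "cx", "cy" (the principal point, pixels), "origin" and "orientation" of the camera in the world. Camera axes: x right, y down, z forward; pixel columns grow to the right and rows downward; lengths in m; the calibration is good to about 2 mm. A picture is of the moment at which its call begins. camera_params takes no time and is no camera call.
- ctrl.hand_in(): hands the job in; it is judged then, once.
The state is a dict: "time_s": time; "qpos": joint angles; "qvel": joint speeds; "joint_torque": joint torques, N m; "position": TCP position; "tcp_rot": TCP orientation; "force": force on the tool from outside, world axes, zero at the start; "torque": the same for the moment, N m; "grip_width": finger opening in m; "finger_force": force on a finger pad.
Only numpy, scipy, OpenCV 4.12 (cv2) and the standard library are available. Lean on these libraries where they do the work, as an engineer would, in place of code of your own. Each camera call takes 0.05 s, during which the arm holds its last target. There are 200 camera calls.

### The job

Pick the small steel hanging cup up by the tab above its snap hook and push the hook, gate first, onto the bar of the rail stand until the bar is inside and the sprung gate has flicked shut behind it. Be gentle: the bar is not exactly where its stand suggests, so feel for it and never force it. Leave the cup hanging upright and still from the bar, let go of, and do not disturb the salt shaker, the yoghurt pot or the mug.

Things in the scene. Friction and masses are not known exactly. Their poses are not given: they have to be found in the camera images.
- cup: Steel cup, rim 60 mm across, 36 mm high, with wire bail and rigid snap hook above; 147 mm high in all, about 0.2 kg, standing upright. Origin: centre of its underside, z up. The hook is 12 mm thick (local y) in the local x-z plane: gated mouth to +x, spine at x = -15 to -22 mm, nose hanging at x = 10 to 16 mm with its end at z = 88; crown underside a shallow inverted V, apex x = 0, z = 105.
- hook_tab (a point): Grip point on the flat upright tab on top of the hook: cup local x = y = 0, z = 135 mm. The tab is 24 mm (local x) x 12 mm (local y), its top at z = 147; pinch it along local y, fingers pointing down. With the TCP here the fingertips end 11 mm above the crown's apex.
- hook_mouth (a point): Middle of the gated mouth: cup local x = 10, y = 0, z = 79.5 mm. The bar enters with its axis at cup z = 77 to 82, the hook pushed along its +x. Once the bar's axis is at cup x = 3 or less it is inside the nose: then lower the hook about 20 mm; the bar rides up past the gate's tip into the crown and the gate flicks shut under it.
- hook_seat (a point): Where the bar's axis lies when the hook hangs on it: cup local x = y = 0, z = 99.7 mm, 5.3 mm below the crown's apex.
- gate (a joint): Sprung wire gate (loop of 4 mm wire), hinged at cup x = 7, z = 57 mm, tip at z = 92 just inside the nose. 0 rad shut, grows as it swings inward; yields with 1 to 3 N up to a solid stop at 0.60 rad, with the entering bar's axis then at about cup x = 0. Pushing on from there only raises the force; over 20 N between cup and rail is too much.
- rail: Rail stand fixed on the worktop: wooden foot 90 x 300 x 16 mm, two steel posts at local y = +130 and -130 mm, 146 mm high, and a level round steel bar, 10 mm in diameter, along local y. Origin: centre of the foot's underside; local +x points away from the robot; push the hook on along it. The bar's ends sit in slotted heads 86 mm long (local x).
- rail_bar (a point): Middle between the slotted heads at bar height: rail local x = y = 0, z = 130 mm; axes as the rail's. The bar's axis is truly at this height and parallel to local y, but clamped anywhere from 25 mm nearer to 25 mm farther than this point along local x: not measured, fixed in a run, and not shifted by working forces.
- salt: Salt shaker, 44 mm across, 90 mm high, bystander. Origin: centre of underside.
- yoghurt: Yoghurt pot, 72 mm across, 71 mm high, bystander. Origin: centre of underside.
- mug: Mug with a small leaf pattern, 92 x 127 x 95 mm, bystander. Origin: centre of underside.
Not all that is in view belongs to the job. What is shaped like the cup but black, orange or purple is not meant.

How it is judged:
By the outcome, as a careful person would: the job done as asked, in the order asked, and still so for the second after the job is handed in, with the robot touching nothing.
It also fails if it takes over 48 s, if anything falls off the work surface, if the arm or the gripper's body presses on something with over 40 N, if the wrist force passes 120 N, or if a joint passes its speed limit or range.

## Working session

There is one attempt and no reset: what is moved stays moved. The work goes in short steps, Python scripts to look and compute and a tool call to move; the robot and the scene stay as the last step left them, time stands still between calls to the robot, and variables do not carry over. Pictures are saved under pics/ and viewed, at most 10 in all, crops included, and the job is handed in when it is done.

Besides the shell and the picture viewer there is one more tool, called after "Emit:" as name(argument=value, ...), one argument or row to a line, values as JSON. servo_tool: Moves the arm, as the interface text tells. Its arguments: {"type":"object","properties":{"rot":{"type":"array"},"delta_pos":{"type":"array"},"grip":{"type":"array"},"newtons":{"type":"number"}},"required":["rot","delta_pos","grip"]}

```bash
mkdir -p pics
python3 - <<'E'
from bench import ctrl
import cv2
for n in("side","top"):
    cv2.imwrite(f"pics/{n}0.png",cv2.resize(ctrl.get_image(n)[:,:,::-1],(800,600),interpolation=cv2.INTER_CUBIC))
    print(n,ctrl.camera_params(n))
s=ctrl.read_state();print(s)
E
```

```text
side {'vfov': 43.7376354848291, 'cx': 251.03399670816032, 'cy': 186.56185822215565, 'origin': array([ 0.10604212, -1.14608063,  1.20268313]), 'orientation': array([-2.31935653, -0.01692699, -0.28089342])}
top {'vfov': 44.47319220672033, 'cx': 253.8840351688094, 'cy': 185.56923784101096, 'origin': array([0.1788005 , 0.0160446 , 1.45304789]), 'orientation': array([-2.92332354, -0.00554014, -1.62998672])}
{'time_s': 0.1, 'qpos': array([ 1.03773437e+00,  1.81469916e-01,  1.60786084e+00, -3.79336912e-06,
        1.35378950e+00, -2.06300467e-01]), 'qvel': array([-0.00115966, -0.00017484, -0.00257473,  0.00112189,  0.00148294,
        0.00018152]), 'joint_torque': array([ 8.04592855e-04, -4.34822810e+01, -3.42691290e+01,  7.04449718e-02,
        3.40946729e-02, -4.41346970e-05]), 'position': array([0.18432323, 0.54420114, 0.25662122]), 'tcp_rot': array([-3.14009669e+00, -3.09288010e-04,  2.81483175e+00]), 'force': array([-0.24674953, -0.6570401 , -0.73842864]), 'torque': array([0.01439013, 0.03007533, 0.02704909]), 'finger_force': 0.0, 'grip_width': 0.08804199931047683}
```

View pics/side0.png

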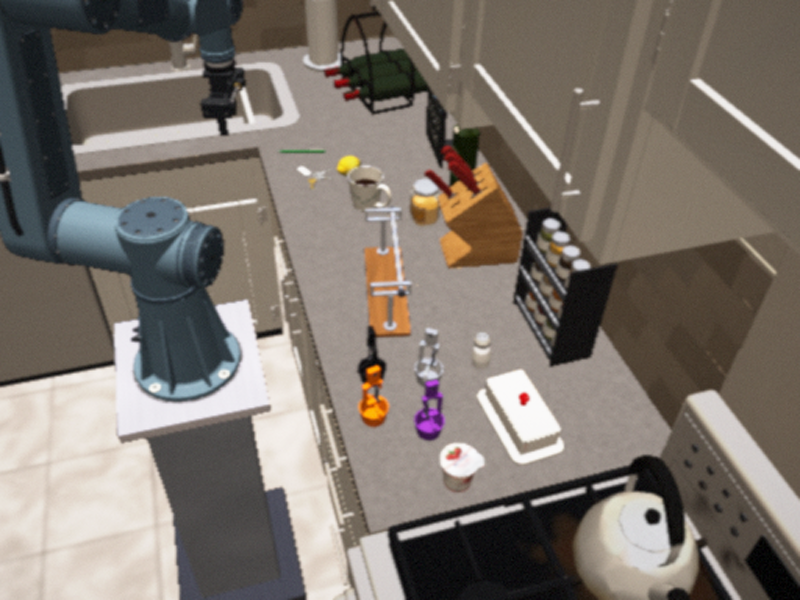

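View pics/top0.png

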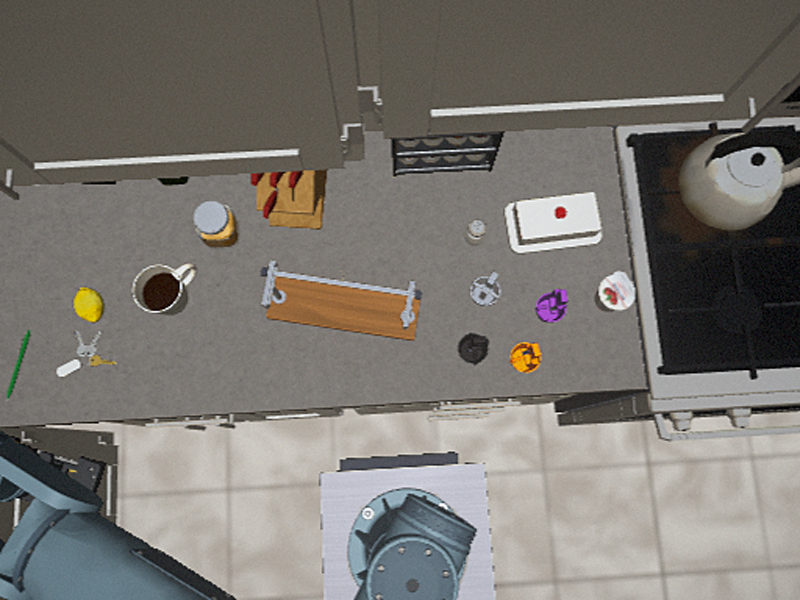

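The side view has the steel cup at about (430,355) and the rail at (390,270). In the top view the cup is at (486,290), the rail spans (265–420, 265–340), and the salt is at (476,232). I'll enlarge the parts that matter.

```bash
cat > h.py <<'E'
import numpy as np, cv2
from scipy.spatial.transform import Rotation as R
from bench import ctrl
def cam(n):
    p=ctrl.camera_params(n); return p, R.from_euler('xyz',p['orientation']).as_matrix(), 192/np.tan(np.radians(p['vfov'])/2)
def proj(n,X):
    p,M,f=cam(n); c=(np.atleast_2d(X)-p['origin'])@M
    return np.c_[c[:,0]/c[:,2]*f+p['cx'], c[:,1]/c[:,2]*f+p['cy']]
def ray(n,u,v):
    p,M,f=cam(n); return p['origin'], M@np.array([(u-p['cx'])/f,(v-p['cy'])/f,1])
def atz(n,u,v,z):
    o,d=ray(n,u,v); return o+d*(z-o[2])/d[2]
def crop(n,x0,y0,w,h,k,img=None):
    img=ctrl.get_image(n) if img is None else img
    c=cv2.resize(img[y0:y0+h,x0:x0+w,::-1],None,fx=k,fy=k,interpolation=cv2.INTER_CUBIC)
    for i in range(0,w,10):
        cv2.line(c,(i*k,0),(i*k,6),(0,0,255),1); cv2.putText(c,str(x0+i),(i*k+2,16),0,.35,(0,0,255),1)
    for i in range(0,h,10):
        cv2.line(c,(0,i*k),(6,i*k),(0,0,255),1); cv2.putText(c,str(y0+i),(8,i*k+4),0,.35,(0,0,255),1)
    return c
E
python3 - <<'E'
from h import *
t=ctrl.get_image('top');s=ctrl.get_image('side')
a=np.hstack([crop('t',290,165,40,30,10,t),crop('s',255,205,40,30,10,s)])
b=np.hstack([crop('t',165,160,110,60,4,t)[:, :440],crop('s',225,125,60,60,5,s)])if 0 else None
A=crop('t',165,165,110,60,4,t);B=crop('s',225,130,50,90,3,s)
c=np.zeros((300,800,3),np.uint8);c[:240,:440]=A;c[:270,450:600]=B
cv2.imwrite('pics/c1.png',np.vstack([a,c]))
E
```

```text
(no output)
```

View pics/c1.png

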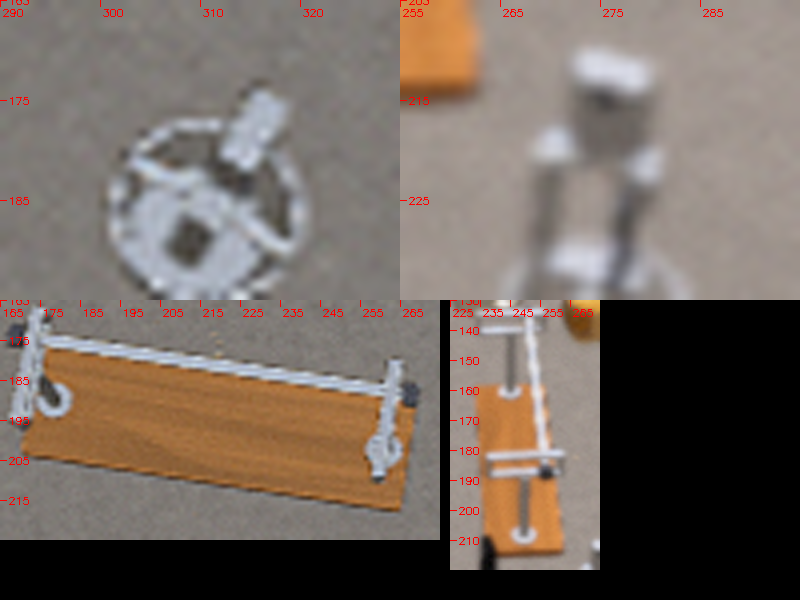

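Run:
```python
from h import *
np.set_printoptions(precision=4,suppress=True)
print('tab top',atz('top',315.5,177.8,.147),'side',atz('side',275.7,212,.147))
print('tab ends',atz('top',313.6,181,.147),atz('top',317.2,174.8,.147))
print('rim ctr',atz('top',310.6,186.5,.036))
p=[atz('top',178.5,189.5,.016),atz('top',260.8,202,.016)]
print('posts',p,np.linalg.norm(p[0]-p[1]))
print('posts side',atz('side',244.5,160,.016),atz('side',249,208,.016))
b=[atz('top',175,175.5,.13),atz('top',262,187.3,.13)]
print('bar',b)
bs=[atz('side',251,136,.13),atz('side',255.5,182,.13)]
print('bar side',bs)
print('corners',atz('top',170.5,203.5,.016),atz('top',264.5,217,.016))
for q in (p,[atz('side',244.5,160,.016),atz('side',249,208,.016)],b,bs):
    d=q[0]-q[1]; print('yaw',np.arctan2(-d[0],d[1]))
for nm,u,v,z in(('salt',476,225,.09),('yog',617,290,.071),('mug',160,287,.095),('black',473,342,.147),('purple',560,298,.147)):
    print(nm,atz('top',u/1.5625,v/1.5625,z))
```

```text
tab top [ 0.4801 -0.1857  0.147 ] side [ 0.4797 -0.1889  0.147 ]
tab ends [ 0.471  -0.1794  0.147 ] [ 0.4886 -0.1913  0.147 ]
rim ctr [ 0.479  -0.1853  0.036 ]
posts [array([0.4976, 0.2252, 0.016 ]), array([ 0.443 , -0.0291,  0.016 ])] 0.26015716661134763
posts side [0.497  0.2279 0.016 ] [ 0.4423 -0.0274  0.016 ]
bar [array([0.5144, 0.2177, 0.13  ]), array([ 0.4649, -0.0317,  0.13  ])]
bar side [array([0.5201, 0.224 , 0.13  ]), array([ 0.4642, -0.0239,  0.13  ])]
corners [0.4546 0.2511 0.016 ] [ 0.3953 -0.0376  0.016 ]
yaw -0.21141402388371575
yaw -0.21092478318159347
yaw -0.1959944754088347
yaw -0.2218197468054263
salt [ 0.6002 -0.1708  0.09  ]
yog [ 0.4596 -0.4348  0.071 ]
mug [0.5107 0.4379 0.095 ]
black [ 0.364  -0.1395  0.147 ]
purple [ 0.4353 -0.3043  0.147 ]
```

Run:
```python
from h import *
t=ctrl.get_image('top');s=ctrl.get_image('side')
k=13;tiles=[]
for n,im,x0,y0,w,h in(('top',t,298,168,30,30),('side',s,260,205,30,44)):
    c=crop(n,x0,y0,w,h,k,im)
    for yaw,col in((-.595,(0,0,255)),(-.595+np.pi,(0,200,0))):
        P=np.array([[-18.5,0,57],[-18.5,0,110],[0,0,110],[13,0,105],[13,0,88]])/1000.
        X=P@R.from_euler('z',yaw).as_matrix().T+[.480,-.187,0]
        q=((proj(n,X)-[x0,y0]+.5)*k).astype(int)
        d=c.copy();cv2.polylines(d,[q],False,col,1);tiles.append(d)
r1=np.hstack(tiles[:2]); 
cv2.imwrite('pics/c2.png',cv2.resize(np.vstack([np.pad(np.hstack(tiles[2:]+[]),((0,0),(0,0),(0,0)))]),None,fx=1,fy=1))
cv2.imwrite('pics/c3.png',r1)
print(r1.shape,tiles[2].shape)
```

```text
(390, 780, 3) (572, 390, 3)
```

View pics/c2.png

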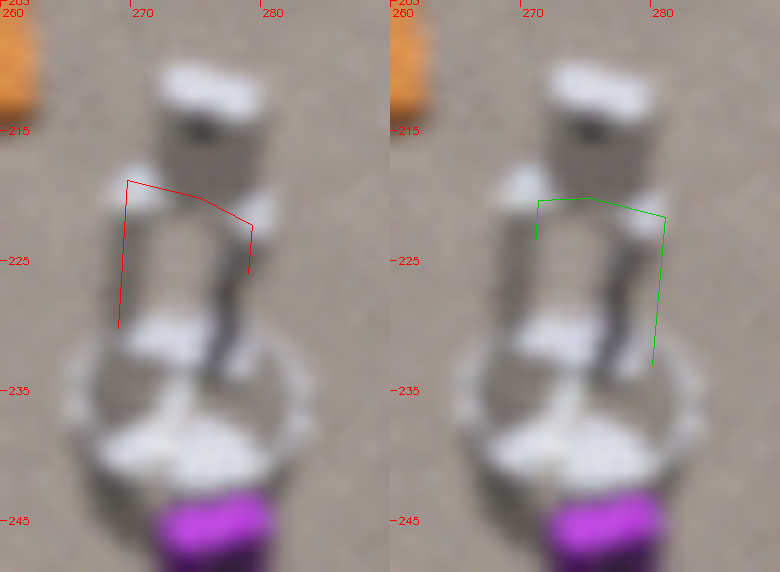

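View pics/c3.png

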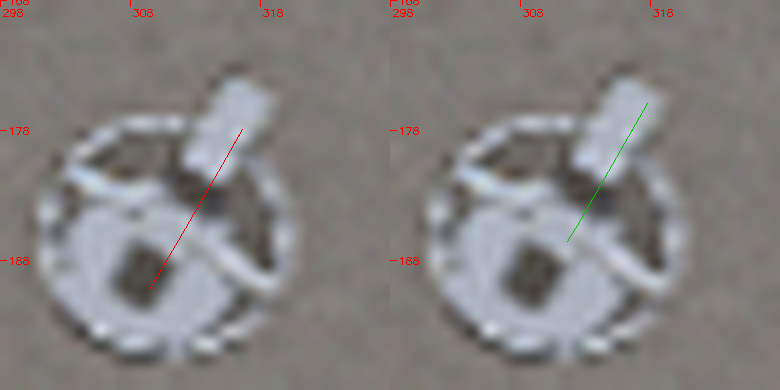

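The hook fits yaw ≈ −0.595 rad: the straight spine is on the left in the side view (270,219–230), and the nose and slanted gate are on the right (279.5,221). The cup is at (0.480, −0.187). The rail origin is about (0.470, 0.099) with yaw −0.211, and the bar appears to sit about +21 mm along local x. I'll move out now.

Emit:
servo_tool(
  rot=[
    [0,0,-0.03],
    [0,0,-0.06],
    [0,0,-0.09],
    [0,0,-0.12],
    [0,0,-0.15],
    [0,0,-0.19],
    [0,0,-0.23],
    [0,0,-0.268],
  ],
  delta_pos=[
    [1.5,-3.8,0.5],
    [3.0,-7.6,1.0],
    [4.5,-11.4,1.5],
    [6.0,-15.2,2.0],
    [7.5,-19.0,2.5],
    [9.0,-22.8,3.0],
    [10.5,-26.6,3.5],
    [12.0,-30.4,4.0],
  ],
  grip=[0,0,0,0,0,0,0,0],
)

```text
time_s: 0.97
position: [0.3046, 0.2389, 0.2978]
tcp_rot: [3.141, 0.001, 2.546]
force: [1.4, -0.4, -0.1]
grip_width: 0.0443
finger_force: 0.0
```

Emit:
servo_tool(
  rot=[
    [0,0,0],
    [0,0,0],
    [0,0,0],
    [0,0,0],
    [0,0,0],
    [0,0,0],
    [0,0,0],
    [0,0,0],
  ],
  delta_pos=[
    [1.5,-3.7,0],
    [3.0,-7.4,0],
    [4.5,-11.1,0],
    [6.0,-14.8,0],
    [7.5,-18.5,0],
    [9.0,-22.2,0],
    [10.5,-25.9,0],
    [12.0,-29.6,0],
  ],
  grip=[0,0,0,0,0,0,0,0],
)

```text
time_s: 1.63
position: [0.4248, -0.0576, 0.2977]
tcp_rot: [3.141, 0.001, 2.546]
force: [1.3, 0.1, -0.7]
grip_width: 0.0438
finger_force: 0.0
```

Emit:
servo_tool(
  rot=[
    [0,0,0],
    [0,0,0],
    [0,0,0],
    [0,0,0],
    [0,0,0],
    [0,0,0],
    [0,0,0],
  ],
  delta_pos=[
    [1.5,-3.6,0],
    [3.0,-7.2,0],
    [4.4,-10.5,-1],
    [5.5,-13.0,-3],
    [5.5,-13.0,-6],
    [5.5,-13.0,-9],
    [5.5,-13.0,-9],
  ],
  grip=[0,0,0,0,0,0,0],
)

```text
time_s: 2.22
position: [0.4763, -0.184, 0.2014]
tcp_rot: [3.142, -0.011, 2.545]
force: [-1.9, 1.2, -0.0]
grip_width: 0.044
finger_force: 0.0
```

Run:
```python
from h import *
t=ctrl.get_image('top');s=ctrl.get_image('side')
a=crop('t',290,160,40,45,10,t);b=crop('s',255,190,40,45,10,s)
cv2.imwrite('pics/c4.png',np.hstack([a,b]))
print(ctrl.read_state()['position'],ctrl.read_state()['tcp_rot'],proj('top',[.48,-.187,.135]))
```

```text
[ 0.47899182 -0.18502146  0.20698247] [ 3.14154061e+00 -2.70587059e-03  2.54672060e+00] [[315.40496035 178.76571981]]
```

View pics/c4.png

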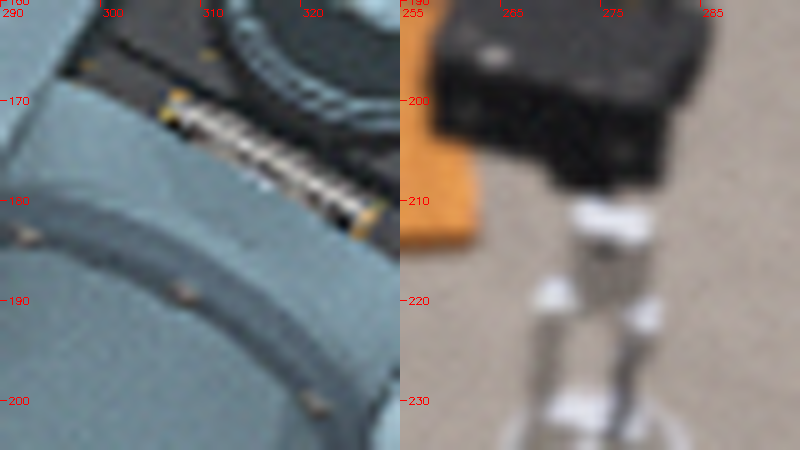

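The side view shows the near finger just above the tab, at (274,208) against (275.7,212). That agrees with the plan, so I'll descend and grip.

Emit:
servo_tool(
  rot=[
    [0,0,0],
    [0,0,0],
    [0,0,0],
    [0,0,0],
    [0,0,0],
    [0,0,0],
  ],
  delta_pos=[
    [0.1,-0.1,-1.5],
    [0.1,-0.1,-3],
    [0.1,-0.1,-4.5],
    [0.1,-0.1,-6],
    [0.1,-0.1,-7],
    [0.1,-0.1,-7.2],
  ],
  grip=[0,0,0,0,0,0],
)

```text
time_s: 2.82
position: [0.4808, -0.1862, 0.1358]
tcp_rot: [-3.142, 0.0, 2.547]
force: [-1.0, -0.1, 0.8]
grip_width: 0.044
finger_force: 0.0
```

Emit:
servo_tool(
  rot=[
    [0,0,0],
    [0,0,0],
    [0,0,0],
    [0,0,0],
    [0,0,0],
    [0,0,0],
  ],
  delta_pos=[
    [0,0,0],
    [0,0,0],
    [0,0,0],
    [0,0,0],
    [0,0,0],
    [0,0,0],
  ],
  grip=[0.2,0.4,0.5,0.65,0.8,1],
  newtons=25,
)

```text
time_s: 3.32
position: [0.4809, -0.1867, 0.136]
tcp_rot: [-3.142, 0.001, 2.547]
force: [-0.3, -0.4, 0.7]
grip_width: 0.012
finger_force: 25.0
```

Emit:
servo_tool(
  rot=[
    [0,0,0],
    [0,0,0],
    [0,0,0],
    [0,0,0],
    [0,0,0],
    [0,0,0],
    [0,0,0],
    [0,0,0],
  ],
  delta_pos=[
    [0,0,1],
    [0,0,3.5],
    [0,0,6.5],
    [0,0,10],
    [0,0,13.5],
    [0,0,17],
    [0,0,19.5],
    [0,0,19.5],
  ],
  grip=[1,1,1,1,1,1,1,1],
)

```text
time_s: 3.98
position: [0.4825, -0.1876, 0.3375]
tcp_rot: [-3.142, 0.011, 2.547]
force: [1.0, 0.2, -0.8]
grip_width: 0.0119
finger_force: 25.0
```

Emit:
servo_tool(
  rot=[
    [0,0,0.02],
    [0,0,0.06],
    [0,0,0.11],
    [0,0,0.17],
    [0,0,0.23],
    [0,0,0.29],
    [0,0,0.34],
    [0,0,0.384],
  ],
  delta_pos=[
    [-0.3,1.5,0],
    [-0.8,4.5,0],
    [-1.4,8,0],
    [-2.1,11.5,0],
    [-2.8,15,0],
    [-3.5,18.5,0],
    [-4.2,22,0],
    [-4.8,25,0],
  ],
  grip=[1,1,1,1,1,1,1,1],
)

```text
time_s: 4.65
position: [0.4301, 0.0663, 0.3284]
tcp_rot: [3.141, -0.004, 2.935]
force: [0.8, 0.2, -2.4]
grip_width: 0.0117
finger_force: 25.0
```

Emit:
servo_tool(
  rot=[
    [0,0,0],
    [0,0,0],
    [0,0,0],
    [0,0,0],
    [0,0,0],
    [0,0,0],
    [0,0,0],
    [0,0,0],
  ],
  delta_pos=[
    [-0.3,2.5,0],
    [-0.5,4,0],
    [-0.6,4.5,0],
    [-0.6,4.5,-2],
    [-0.6,4.5,-5],
    [-0.6,4.5,-8.5],
    [-0.6,4.5,-11.5],
    [-0.6,4.5,-13],
  ],
  grip=[1,1,1,1,1,1,1,1],
)

```text
time_s: 5.32
position: [0.423, 0.1083, 0.1954]
tcp_rot: [-3.14, -0.008, 2.931]
force: [-0.5, 0.3, -1.2]
grip_width: 0.0118
finger_force: 25.0
```

Emit:
servo_tool(
  rot=[
    [0,0,0],
    [0,0,0],
    [0,0,0],
    [0,0,0],
  ],
  delta_pos=[
    [0,0,-1],
    [0,0,-1.5],
    [0,0,-1.5],
    [0,0,-1.5],
  ],
  grip=[1,1,1,1],
)

```text
time_s: 5.65
position: [0.427, 0.1084, 0.186]
tcp_rot: [3.142, 0.001, 2.931]
force: [0.4, 0.3, -1.3]
grip_width: 0.0119
finger_force: 25.0
```

Run:
```python
from h import *
s=ctrl.get_image('side')
cv2.imwrite('pics/c5.png',crop('s',215,120,70,90,6,s))
S=ctrl.read_state();print(S['position'],S['tcp_rot'],S['force'])
p=S['position'];d=p[:2]-[.470,.099];print('local',d@[.9778,-.2094],d@[.2094,.9778])
```

```text
[0.42733487 0.10847253 0.18648616] [3.14127001e+00 1.75616641e-03 2.93072134e+00] [ 0.64892339  0.61229833 -1.78993311]
local -0.04370151299534372 0.00032816058412634574
```

View pics/c5.png

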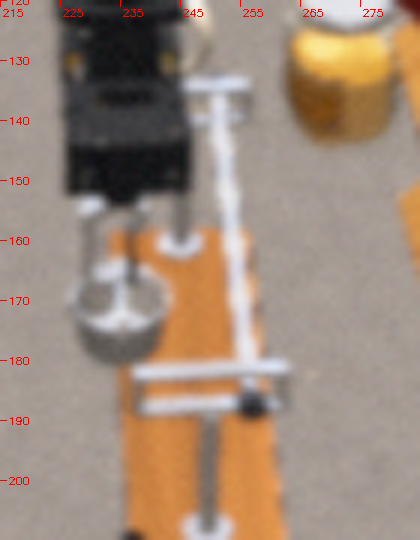

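The hook hangs in front of the rail with its spine on the left and its gate, around (233,157), facing the bar at (252,165). The heights fit (bar at cup z ≈ 79.5 mm). I'll approach, then feel for the bar.

Emit:
servo_tool(
  rot=[
    [0,0,0],
    [0,0,0],
    [0,0,0],
    [0,0,0],
    [0,0,0],
    [0,0,0],
    [0,0,0],
    [0,0,0],
  ],
  delta_pos=[
    [0.5,-0.1,0],
    [1.0,-0.2,0],
    [1.5,-0.3,0],
    [2.0,-0.4,0],
    [2.5,-0.5,0],
    [2.9,-0.6,0],
    [3.1,-0.65,0],
    [3.1,-0.65,0],
  ],
  grip=[1,1,1,1,1,1,1,1],
)

```text
time_s: 6.37
position: [0.458, 0.1019, 0.1853]
tcp_rot: [-3.142, -0.0, 2.931]
force: [-0.4, -0.2, -0.9]
grip_width: 0.012
finger_force: 25.0
```

Emit:
servo_tool(
  rot=[
    [0,0,0],
    [0,0,0],
    [0,0,0],
    [0,0,0],
    [0,0,0],
    [0,0,0],
    [0,0,0],
    [0,0,0],
  ],
  delta_pos=[
    [0.1,-0.02,0],
    [0.2,-0.04,0],
    [0.3,-0.06,0],
    [0.4,-0.08,0],
    [0.5,-0.1,0],
    [0.6,-0.12,0],
    [0.7,-0.15,0],
    [0.8,-0.17,0],
  ],
  grip=[1,1,1,1,1,1,1,1],
)

```text
time_s: 7.03
position: [0.4657, 0.1004, 0.1854]
tcp_rot: [-3.142, 0.0, 2.931]
force: [-0.9, -0.7, -1.3]
grip_width: 0.0123
finger_force: 25.0
```

Emit:
servo_tool(
  rot=[
    [0,0,0],
    [0,0,0],
    [0,0,0],
    [0,0,0],
    [0,0,0],
    [0,0,0],
  ],
  delta_pos=[
    [0.1,-0.02,0],
    [0.2,-0.04,0],
    [0.3,-0.06,0],
    [0.4,-0.08,0],
    [0.5,-0.1,0],
    [0.6,-0.12,0],
  ],
  grip=[1,1,1,1,1,1],
)

```text
time_s: 7.53
position: [0.4717, 0.0992, 0.1854]
tcp_rot: [-3.142, -0.0, 2.931]
force: [1.1, -0.2, -1.5]
grip_width: 0.0117
finger_force: 25.0
```

Emit:
servo_tool(
  rot=[
    [0,0,0],
    [0,0,0],
    [0,0,0],
    [0,0,0],
    [0,0,0],
  ],
  delta_pos=[
    [0.1,-0.02,0],
    [0.2,-0.04,0],
    [0.3,-0.06,0],
    [0.4,-0.08,0],
    [0.4,-0.08,0],
  ],
  grip=[1,1,1,1,1],
)

```text
time_s: 7.95
position: [0.4758, 0.0983, 0.1854]
tcp_rot: [3.142, 0.0, 2.931]
force: [0.6, 0.1, -0.9]
grip_width: 0.0115
finger_force: 25.0
```

Emit:
servo_tool(
  rot=[
    [0,0,0],
    [0,0,0],
    [0,0,0],
    [0,0,0],
    [0,0,0],
  ],
  delta_pos=[
    [0.1,-0.02,0],
    [0.2,-0.04,0],
    [0.3,-0.06,0],
    [0.4,-0.08,0],
    [0.4,-0.08,0],
  ],
  grip=[1,1,1,1,1],
)

```text
time_s: 8.37
position: [0.4795, 0.0976, 0.1853]
tcp_rot: [-3.142, -0.0, 2.931]
force: [-0.4, 0.7, -1.1]
grip_width: 0.0118
finger_force: 25.0
```

Emit:
servo_tool(
  rot=[
    [0,0,0],
    [0,0,0],
    [0,0,0],
    [0,0,0],
    [0,0,0],
  ],
  delta_pos=[
    [0.1,-0.02,0],
    [0.2,-0.04,0],
    [0.3,-0.06,0],
    [0.3,-0.06,0],
    [0.3,-0.06,0],
  ],
  grip=[1,1,1,1,1],
)

```text
time_s: 8.78
position: [0.4825, 0.097, 0.1853]
tcp_rot: [-3.142, -0.0, 2.931]
force: [-1.4, 0.5, -1.4]
grip_width: 0.0119
finger_force: 25.0
```

Emit:
servo_tool(
  rot=[
    [0,0,0],
    [0,0,0],
    [0,0,0],
    [0,0,0],
    [0,0,0],
  ],
  delta_pos=[
    [0.1,-0.02,0],
    [0.2,-0.04,0],
    [0.3,-0.06,0],
    [0.3,-0.06,0],
    [0.3,-0.06,0],
  ],
  grip=[1,1,1,1,1],
)

```text
time_s: 9.2
position: [0.4855, 0.0964, 0.1853]
tcp_rot: [3.142, -0.0, 2.931]
force: [-1.4, 0.2, -2.6]
grip_width: 0.0119
finger_force: 25.0
```

Emit:
servo_tool(
  rot=[
    [0,0,0],
    [0,0,0],
    [0,0,0],
    [0,0,0],
  ],
  delta_pos=[
    [0.1,-0.02,0],
    [0.2,-0.04,0],
    [0.2,-0.04,0],
    [0.2,-0.04,0],
  ],
  grip=[1,1,1,1],
)

```text
time_s: 9.53
position: [0.4875, 0.096, 0.1853]
tcp_rot: [3.142, -0.0, 2.931]
force: [-2.1, 1.4, -1.6]
grip_width: 0.0121
finger_force: 25.0
```

Run:
```python
from h import *
F=[]
for i in range(4):
    s=ctrl.get_image('side');F.append(ctrl.read_state()['force'])
print(np.round(F,1),ctrl.read_state()['position'])
t=ctrl.get_image('top')
cv2.imwrite('pics/c6.png',np.hstack([crop('s',225,125,50,60,8,s),crop('t',190,150,50,60,8,t)]))
```

```text
[[-2.   0.2 -2.7]
 [-1.4  0.5 -2.5]
 [-1.7  1.  -2. ]
 [-1.8  0.6 -1.9]] [0.48749108 0.09600795 0.18533786]
```

View pics/c6.png

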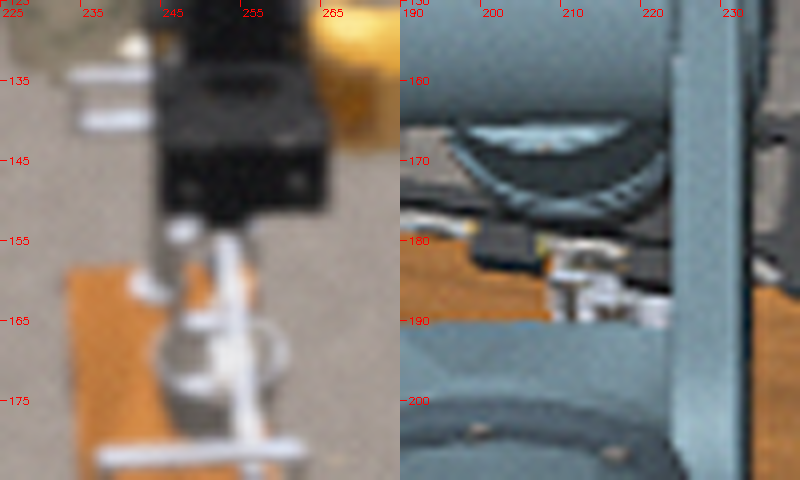

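The side view shows the bar at (253,156) already between the spine (247) and the nose, and a steady push of about 2 N means the gate is yielding. I'll go on in small steps until the stop shows.

Emit:
servo_tool(
  rot=[
    [0,0,0],
    [0,0,0],
    [0,0,0],
    [0,0,0],
  ],
  delta_pos=[
    [0.05,-0.01,0],
    [0.1,-0.02,0],
    [0.15,-0.03,0],
    [0.15,-0.03,0],
  ],
  grip=[1,1,1,1],
)

```text
time_s: 10.12
position: [0.4891, 0.0957, 0.1854]
tcp_rot: [-3.142, 0.0, 2.931]
force: [-2.5, 0.8, -1.8]
grip_width: 0.0119
finger_force: 25.0
```

Emit:
servo_tool(
  rot=[
    [0,0,0],
    [0,0,0],
    [0,0,0],
    [0,0,0],
  ],
  delta_pos=[
    [0.05,-0.01,0],
    [0.1,-0.02,0],
    [0.1,-0.02,0],
    [0.1,-0.02,0],
  ],
  grip=[1,1,1,1],
)

```text
time_s: 10.45
position: [0.4901, 0.0955, 0.1854]
tcp_rot: [-3.142, -0.0, 2.931]
force: [-1.7, 0.4, -1.8]
grip_width: 0.0118
finger_force: 25.0
```

Emit:
servo_tool(
  rot=[
    [0,0,0],
    [0,0,0],
    [0,0,0],
    [0,0,0],
  ],
  delta_pos=[
    [0.05,-0.01,0],
    [0.1,-0.02,0],
    [0.1,-0.02,0],
    [0.1,-0.02,0],
  ],
  grip=[1,1,1,1],
)

```text
time_s: 10.78
position: [0.4911, 0.0953, 0.1853]
tcp_rot: [-3.142, -0.0, 2.931]
force: [-1.7, 1.4, -1.7]
grip_width: 0.012
finger_force: 25.0
```

Emit:
servo_tool(
  rot=[
    [0,0,0],
    [0,0,0],
    [0,0,0],
    [0,0,0],
  ],
  delta_pos=[
    [0.05,-0.01,0],
    [0.1,-0.02,0],
    [0.1,-0.02,0],
    [0.1,-0.02,0],
  ],
  grip=[1,1,1,1],
)

```text
time_s: 11.12
position: [0.4921, 0.0951, 0.1854]
tcp_rot: [-3.142, -0.0, 2.931]
force: [-2.3, 0.6, -3.1]
grip_width: 0.0119
finger_force: 25.0
```

Emit:
servo_tool(
  rot=[
    [0,0,0],
    [0,0,0],
    [0,0,0],
    [0,0,0],
  ],
  delta_pos=[
    [0.05,-0.01,0],
    [0.1,-0.02,0],
    [0.1,-0.02,0],
    [0.1,-0.02,0],
  ],
  grip=[1,1,1,1],
)

```text
time_s: 11.45
position: [0.4931, 0.0949, 0.1854]
tcp_rot: [3.142, -0.0, 2.931]
force: [-3.9, 1.6, -2.8]
grip_width: 0.012
finger_force: 25.0
```

Emit:
servo_tool(
  rot=[
    [0,0,0],
    [0,0,0],
    [0,0,0],
    [0,0,0],
  ],
  delta_pos=[
    [0.05,-0.01,0],
    [0.1,-0.02,0],
    [0.1,-0.02,0],
    [0.1,-0.02,0],
  ],
  grip=[1,1,1,1],
)

```text
time_s: 11.78
position: [0.4937, 0.0947, 0.1851]
tcp_rot: [-3.141, -0.001, 2.931]
force: [-5.0, 0.8, -3.4]
grip_width: 0.0119
finger_force: 25.0
```

The force is rising and the arm is starting to lag, so the gate stop has been reached with the bar at cup x ≈ 0. I'll ease back about 0.8 mm and lower.

Emit:
servo_tool(
  rot=[
    [0,0,0],
    [0,0,0],
    [0,0,0],
    [0,0,0],
    [0,0,0],
    [0,0,0],
  ],
  delta_pos=[
    [-0.08,0.02,0],
    [-0.1,0.02,-0.2],
    [-0.1,0.02,-0.4],
    [-0.1,0.02,-0.6],
    [-0.1,0.02,-0.8],
    [-0.1,0.02,-0.8],
  ],
  grip=[1,1,1,1,1,1],
)

```text
time_s: 12.28
position: [0.4932, 0.0948, 0.1771]
tcp_rot: [3.142, 0.0, 2.931]
force: [-0.8, -0.2, -3.0]
grip_width: 0.0119
finger_force: 25.0
```

Emit:
servo_tool(
  rot=[
    [0,0,0],
    [0,0,0],
    [0,0,0],
    [0,0,0],
    [0,0,0],
    [0,0,0],
  ],
  delta_pos=[
    [0,0,-0.2],
    [0,0,-0.4],
    [0,0,-0.6],
    [0,0,-0.8],
    [0,0,-0.9],
    [0,0,-0.9],
  ],
  grip=[1,1,1,1,1,1],
)

```text
time_s: 12.78
position: [0.4933, 0.0948, 0.1684]
tcp_rot: [3.142, 0.001, 2.931]
force: [-0.1, -0.0, -0.6]
grip_width: 0.0116
finger_force: 25.0
```

Emit:
servo_tool(
  rot=[
    [0,0,0],
    [0,0,0],
    [0,0,0],
    [0,0,0],
  ],
  delta_pos=[
    [0,0,-0.05],
    [0,0,-0.1],
    [0,0,-0.15],
    [0,0,-0.15],
  ],
  grip=[1,1,1,1],
)

```text
time_s: 13.12
position: [0.4931, 0.0949, 0.1669]
tcp_rot: [3.142, 0.0, 2.931]
force: [-0.1, -0.1, -2.3]
grip_width: 0.0119
finger_force: 25.0
```

Emit:
servo_tool(
  rot=[
    [0,0,0],
    [0,0,0],
    [0,0,0],
    [0,0,0],
  ],
  delta_pos=[
    [0,0,-0.03],
    [0,0,-0.06],
    [0,0,-0.06],
    [0,0,-0.06],
  ],
  grip=[1,1,1,1],
)

```text
time_s: 13.45
position: [0.4932, 0.0949, 0.1665]
tcp_rot: [3.142, 0.0, 2.931]
force: [-1.0, -0.7, -0.3]
grip_width: 0.0116
finger_force: 25.0
```

Run:
```python
from h import *
F=[]
for i in range(4):
    s=ctrl.get_image('side');F.append(ctrl.read_state()['force'])
print(np.round(F,1),ctrl.read_state()['position'])
cv2.imwrite('pics/c7.png',crop('s',230,140,45,45,13,s))
```

```text
[[-0.2  0.6  0.9]
 [-0.1 -0.7  1. ]
 [-1.1  0.3  0.7]
 [-0.5 -0.1  1. ]] [0.49318579 0.09488752 0.16650551]
```

View pics/c7.png

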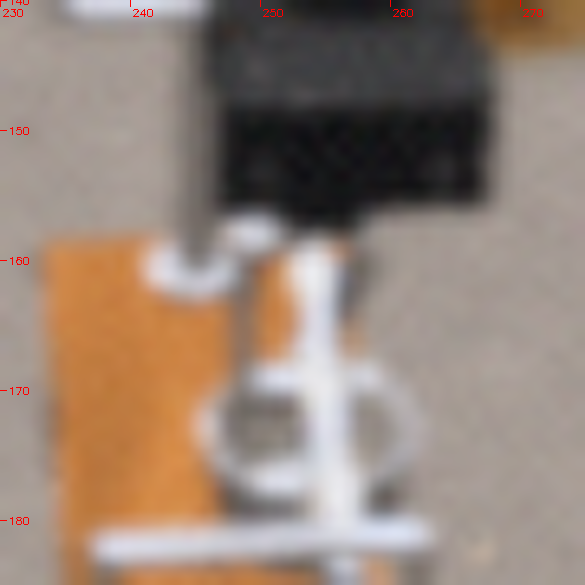

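The bar passes through the hook (253,160): spine on its left (248), nose and gate on its right (257). The bar now carries the weight (fz went from −2.3 to +1). I'll release softly.

Emit:
servo_tool(
  rot=[
    [0,0,0],
    [0,0,0],
    [0,0,0],
    [0,0,0],
  ],
  delta_pos=[
    [0,0,0],
    [0,0,0],
    [0,0,0],
    [0,0,0],
  ],
  grip=[1,1,1,1],
  newtons=3,
)

```text
time_s: 13.98
position: [0.4932, 0.0949, 0.1665]
tcp_rot: [3.141, 0.0, 2.931]
force: [0.0, 1.2, 2.3]
grip_width: 0.0119
finger_force: 3.0
```

Emit:
servo_tool(
  rot=[
    [0,0,0],
    [0,0,0],
    [0,0,0],
    [0,0,0],
    [0,0,0],
    [0,0,0],
    [0,0,0],
    [0,0,0],
  ],
  delta_pos=[
    [0,0,0],
    [0,0,0],
    [0,0,0],
    [0,0,0],
    [0,0,0],
    [0,0,0],
    [0,0,0],
    [0,0,0],
  ],
  grip=[0.7,0.65,0.6,0.5,0.4,0.3,0.2,0.2],
)

```text
time_s: 14.65
position: [0.4931, 0.0949, 0.1663]
tcp_rot: [-3.142, -0.0, 2.931]
force: [0.4, 0.3, -0.2]
grip_width: 0.0355
finger_force: 0.0
```

Emit:
servo_tool(
  rot=[
    [0,0,0],
    [0,0,0],
    [0,0,0],
    [0,0,0],
    [0,0,0],
    [0,0,0],
    [0,0,0],
    [0,0,0],
  ],
  delta_pos=[
    [0,0,0.5],
    [0,0,1.5],
    [0,0,3],
    [0,0,5],
    [0,0,7],
    [0,0,9],
    [0,0,11],
    [0,0,12],
  ],
  grip=[0.2,0.2,0.2,0.2,0.2,0.2,0.2,0.2],
)

```text
time_s: 15.32
position: [0.4942, 0.0949, 0.2901]
tcp_rot: [3.141, 0.005, 2.931]
force: [0.6, -0.1, -0.5]
grip_width: 0.0356
finger_force: 0.0
```

Emit:
servo_tool(
  rot=[
    [0,0,0],
    [0,0,0],
    [0,0,0],
    [0,0,0],
    [0,0,0],
    [0,0,0],
    [0,0,0],
    [0,0,0],
  ],
  delta_pos=[
    [-2,0,2],
    [-5,0,3],
    [-8,0,3],
    [-10,0,3],
    [-12,0,3],
    [-12,0,3],
    [-12,0,3],
    [-12,0,3],
  ],
  grip=[0.2,0.2,0.2,0.2,0.2,0.2,0.2,0.2],
)

```text
time_s: 15.98
position: [0.3738, 0.0948, 0.3168]
tcp_rot: [3.141, 0.001, 2.931]
force: [0.3, 0.6, 0.8]
grip_width: 0.0353
finger_force: 0.0
```

Run:
```python
from h import *
ims=[]
for i in range(12): ims.append(ctrl.get_image('side'))
a=ims[0].astype(int)[140:190,230:280]
print([int(np.abs(m.astype(int)[140:190,230:280]-a).max()) for m in ims],ctrl.read_state()['time_s'])
cv2.imwrite('pics/c8.png',crop('s',230,125,50,60,10,ims[-1]))
```

```text
[0, 9, 10, 9, 9, 10, 9, 9, 10, 11, 9, 9] 16.5833
```

View pics/c8.png

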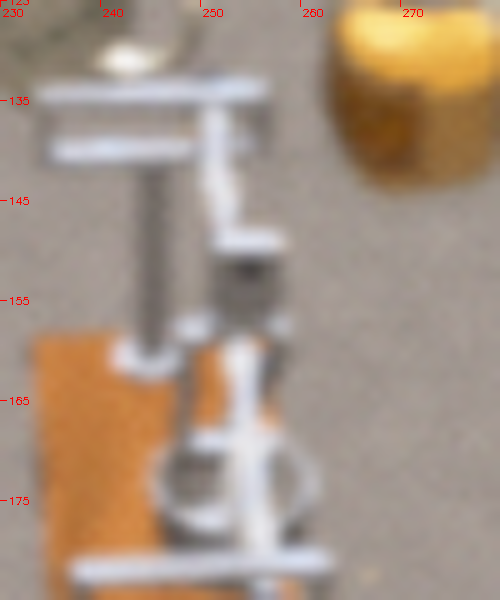

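The cup hangs upright and still with its tab at (254,152) and the bar through the hook. The gate is shut on the right (258,160) and the gripper is clear. I'm handing in.

```bash
python3 -c "
from bench import ctrl
print(ctrl.hand_in())"
```

```text
the job is handed in; nothing more can be done
None
```

The steel cup hangs upright and still from the bar with the gate shut behind it and the gripper clear; contact forces read 5 N at most, nothing else was touched, and I handed in at about 16.6 s (no verdict came back).

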